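# Clip a collared shaft into its carrier and knock the lock pin home

## Robot

A 6-joint arm with a two-finger parallel gripper is mounted at the origin on the work surface. World frame = base frame: x ahead of the robot, y to its left, z up, the work surface at z = 0. Lengths are in m, angles in rad, forces in N, time in s.
With the tool pointing down it reaches from about 0.375 to 0.9 m from the base axis. Payload 3.1 kg.
Tool frame: the origin (TCP) lies at the very end of the fingers, on their centre line; the grasp point (between the pads) lies 19 mm behind it (robot.grip_depth is the distance from the TCP to the grasp point, in m); z points along the fingers, y is the direction in which the jaws open and shut (so a half turn about z gives the same grasp; the last joint's range is limited). The gripper opens to 87 mm and grips with 3 to 60 N. Pads are 19 mm wide; open, the fingers measure 117 mm over their backs; the gripper's body (75 mm by 190 mm) begins 51 mm behind the grasp point.
Start: joints at [1.024, 0.527, 1.433, -0, 1.181, -0.178], TCP at [0.225, 0.583, 0.188] pointing down, gripper open.
Joint ranges: [-3.08, 3.08], [-0.75, 2.2], [0.22, 2.44], [-1.43, 4.57], [0, 2.65], [-2.85, 2.85]. Speed limits (rad/s): [2.79, 2.79, 3.14, 3.14, 3.14, 3.14].

## Interface

Orientations are given as a unit quaternion [x, y, z, w].
In Python, from rig import robot gives the robot as it stands.
- The arm moves only by the tool drive_tool, never from a script. Its argument "series" is a list of rows, each a list of 7 numbers: the shift along the tool's x, y, z in m, then the turn, a rotation vector about the tool's x, y, z in degrees, then the opening, from 0 (shut) to 1 (fully open). A call has 1 to 5 rows; each row shifts and turns the commanded pose from where the row before left it, along the tool's axes as they then stand; what a row does not reach is not made up. A row lasts 1/8 s, in which the tool goes at most 62.5 mm and 10.7 degrees, less where a joint would pass 70% of its speed; a pose out of reach is approached as far as the arm can. A call is refused whole if a number of a shift passes 0.0625 or a number of a turn 10.7, either way. A call with a gripper value outside its range is refused whole. The fingers move at their own pace and stop on an object; "squeeze" is the grip in N (left out, the last holds). Time passes only in rows, so rows that do not move let the fingers close. It gives the time, the measured TCP pose, the force and the opening at its end, in the units of the state.
- robot.get_obs(): the state, without advancing time (a new reading comes with each control period).
- robot.camera(name): name is "side" or "top"; returns (picture, depth): 420x560x3 uint8, blue, green, red; 420x560 float32, m along the optical axis (not along the pixel's ray), 0 where there is no reading.
- robot.camera_model(name): a dict with "fx", "fy", "cx", "cy" (pixels), "k1" (the pictures are not rectified: a ray, as slopes to the right and down, at radius r is drawn at 1 + k1 r^2 times it, then the intrinsics apply), "R" (3x3) and "t" (3): a world point X has camera coordinates R X + t. Camera axes: x right, y down, z forward; pixel columns grow to the right and rows downward; lengths in m; the calibration is good to about 2 mm. A picture is of the moment at which its call begins. camera_model takes no time and is no camera call.
- robot.hand_in(): hands the job in, once; it reports no verdict.
The state is a dict: "time": time; "q": joint angles; "joint_velocities": joint speeds; "joint_torque": joint torques, N m; "position": TCP position; "tool_rot": TCP orientation; "ft_force": force on the tool from outside, world axes, zero at the start; "moment": the same for the moment, N m; "grip_width": finger opening in m.
Only numpy, scipy, OpenCV 4.12 (cv2) and the standard library are available. Lean on these libraries where they do the work, as an engineer would, in place of code of your own. Each camera call takes 0.05 s, during which the arm holds its last target. There are 200 camera calls.

## Task

Take the shaft that has its collar at one end out of the plywood stand and push it down past the sprung jaws of both fork clips on the aluminium carrier, until it sits right down in them with the jaws sprung shut over it, its collar in the gap between the far clip and the lock pin's block; let go of it. Then, holding the mallet, knock the lock pin fully down with the mallet's face (never with the gripper itself), and stand the mallet back on its face on the bench. Leave the other two shafts, the white bin and the bracket where they are.

Things in the scene. Friction and masses are not known exactly. Their poses are not given: they have to be found in the camera images.
- shaft: The steel shaft to be fitted: 22 mm diameter, 150 mm long, with a collar 34 mm in diameter and 14 mm long flush with its +x end; about 0.45 kg. Origin on the axis at mid-length; its x axis runs along the shaft towards the collar end (collar from x = +61 to +75 mm). It starts lying level in one of the stand's three slots, collar towards the stand's +x side
- shaft_collar (a point): The middle of that shaft's collar, on its axis, 68 mm from mid-length
- plain_shaft: A bystander in another slot of the stand: steel shaft 22 mm in diameter, 150 mm long, without a collar; origin at its middle, x along it
- mid_shaft: A bystander in another slot of the stand: the same with a collar 34 mm in diameter, 14 mm long, halfway along; origin at its middle, x along it
- stand: Plywood stand, fixed: base 140 x 176 x 8 mm, with two notched walls across it (12 mm thick, at x = -45 and +45 mm, top 44 mm up) that carry three shafts along its x axis at y = -58, 0 and +58 mm, shaft axes 38 mm above the bench; between the walls all is free above 8 mm. Origin under its centre on the bench
- carrier: Aluminium carrier, fixed: base plate 190 x 90 x 8 mm (x from -67 to +122 mm, y from -40 to +50 mm) with two dark grey fork clips and the lock pin's block. Origin on the bench, below the middle of the seated shaft; x runs along the shaft's place towards the lock pin, z up. Between the clips 74 mm is free above the base plate, for the fingers
- clip_near (a point): Middle of the fork clip at x = -45 mm, on the carrier, at seat height (40 mm). Clip 16 mm thick along x, y from -22 to +30 mm; its channel is 25 mm wide, floor 29 mm up; on the -y side a plain cheek 62 mm high with a sloped lead-in up to 71 mm, on the +y side a low cheek 42 mm high, above it the sprung jaw on a post 67 mm high
- clip_far (a point): Middle of the like clip at x = +45 mm. The gap for the collar runs from this clip (x = 53 mm) to the lock pin's square block (x = 84 to 118 mm, 34 mm wide, 56 mm high)
- seat (a point): On the carrier, 40 mm above the bench: where the middle of the shaft lies when the shaft is right down in both clips. Axes as the carrier's
- jaw_near (a joint): Sprung steel jaw of the clip at x = -45 mm, hinged along x at y = +20, z = 62 mm in the carrier's frame: 0 rad shut (its rounded nose reaches in to y = +5 mm over the shaft), swings down and out of the way to 1.0 as a shaft is pushed down past it (about 6 to 12 N for each jaw), and springs back
- jaw_far (a joint): The same jaw of the clip at x = +45 mm
- lock_pin (a joint): How far the lock pin has been driven down, m: about 0 when up, 0.022 fully down. It is lightly sprung but stiff (about 9 to 12 N) and stays where it is knocked to
- pin_top (a point): Middle of the lock pin's flat round top, 24 mm in diameter, 101 mm along the carrier's x axis, 86 mm above the bench when up, 64 mm when fully down
- mallet: Mallet standing on one face of its head: upright round head 40 mm in diameter and 64 mm tall, wooden handle level, 18 mm wide and 22 mm high, its middle 36 mm above the lower face, running from the head along the mallet's -x axis to x = -135 mm. Origin at the middle of the lower face, z up through the head. 0.36 kg give or take, mostly in the head
- mallet_grip (a point): A point in the middle of the handle close to the head, 48 mm from the head's axis and 36 mm above its lower face
- parts_bin: A bystander: white plastic bin 85 x 120 x 55 mm holding small turned parts; origin under its centre
- bracket: A bystander: upright aluminium bracket, base 60 x 70 mm, 112 mm high; origin under its base's centre
Mind the look-alikes: they are no part of the job. What is shaped like the mallet but blue or yellow is not meant.

How it is judged:
By the outcome, as a careful person would: the job done as asked, in the order asked, and still so for the second after the job is handed in, with the robot touching nothing.
It also fails if it takes over 54 s, if anything falls off the work surface, if the arm or the gripper's body presses on something with over 40 N, if the wrist force passes 120 N, or if a joint passes its speed limit or range.

## Working session

There is one attempt and no reset: what is moved stays moved. The work goes in short steps, Python scripts to look and compute and a tool call to move; the robot and the scene stay as the last step left them, time stands still between calls to the robot, and variables do not carry over. Pictures are saved under pics/ and viewed, about 8 in all and at most 12, crops included, and the job is handed in when it is done.

Besides the shell and the picture viewer there is one more tool, called after ">>>" in YAML: its name, and indented under it one key for each argument. drive_tool: Moves the arm, as the interface text tells. Its arguments: {"type":"object","properties":{"series":{"type":"array"},"squeeze":{"type":"number"}},"required":["series"]}

```bash
mkdir -p pics; ls
cat > h.py <<'E'
import numpy as np,cv2
from rig import robot
def snap(name,tag):
    im,d=robot.camera(name); cv2.imwrite(f'pics/{tag}.png',im); np.save(f'pics/{tag}.npy',d); return im,d
def cam(n):
    m=robot.camera_model(n); return m,np.array(m['R']),np.array(m['t'])
def cloud(n,d):
    m,R,t=cam(n); h,w=d.shape
    u,v=np.meshgrid(np.arange(w),np.arange(h))
    K=np.array([[m['fx'],0,m['cx']],[0,m['fy'],m['cy']],[0,0,1.]])
    p=cv2.undistortPoints(np.stack([u,v],-1).reshape(-1,1,2).astype(float),K,np.array([m['k1'],0,0,0.])).reshape(h,w,2)
    X=np.dstack([p[...,0]*d,p[...,1]*d,d])
    return (X-t)@R
def proj(n,X):
    m,R,t=cam(n); K=np.array([[m['fx'],0,m['cx']],[0,m['fy'],m['cy']],[0,0,1.]])
    return cv2.projectPoints(np.atleast_2d(X).astype(float),cv2.Rodrigues(R)[0],t,K,np.array([m['k1'],0,0,0.]))[0][:,0]
E
python3 - <<'E'
from h import *
a,_=snap('top','top0'); b,_=snap('side','side0')
print(robot.get_obs())
for n in('top','side'):
    m,R,t=cam(n); print(n,-R.T@t,m)
E
```

```text
pics
{'time': 0.1, 'q': array([ 1.02449052e+00,  5.28425141e-01,  1.43379328e+00, -4.48232610e-05,
        1.18139840e+00, -1.78536848e-01]), 'joint_velocities': array([-7.48502568e-04, -3.16408092e-03, -3.48518966e-03,  1.32454247e-03,
        7.88452540e-07,  1.14325851e-03]), 'joint_torque': array([-4.89859485e-04, -4.40979767e+01, -1.77148551e+01,  6.35044347e-02,
        5.34470938e-02, -6.27234976e-05]), 'position': array([0.22432373, 0.5825587 , 0.18693157]), 'tool_rot': array([ 1.82841454e-01,  9.83141891e-01, -9.53686679e-04, -3.39444105e-04]), 'ft_force': array([-0.77298815,  0.7760967 ,  0.36849442]), 'moment': array([0.08816971, 0.07286075, 0.02667446]), 'grip_width': 0.08717316887963114}
top [ 0.38269813 -0.00516604  0.9387477 ] {'fx': 394.06582956386154, 'fy': 394.06582956386154, 'cx': 279.85880139557594, 'cy': 208.12219249933239, 'k1': 0.02587028023748538, 'R': array([[-0.02470187, -0.99968636, -0.00412355],
       [-0.97694629,  0.0250145 , -0.21201466],
       [ 0.21205131, -0.00120867, -0.97725779]]), 't': array([0.00815992, 0.57303302, 0.83624061])}
side [ 0.40314129 -0.52641643  0.70464375] {'fx': 385.6350450290051, 'fy': 385.6350450290051, 'cx': 277.26465142314174, 'cy': 205.58632330749128, 'k1': -0.0698044893566776, 'R': array([[ 0.95394829, -0.29984852,  0.0085748 ],
       [-0.21888189, -0.71533577, -0.66361544],
       [ 0.20511797,  0.63117794, -0.74802475]]), 't': array([-0.54846331,  0.1792883 ,  0.77666188])}
```

View pics/top0.png

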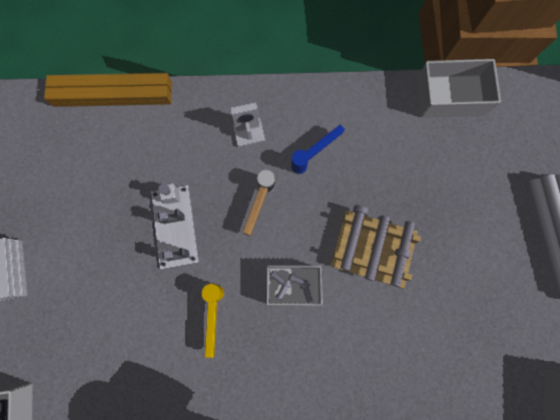

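View pics/side0.png

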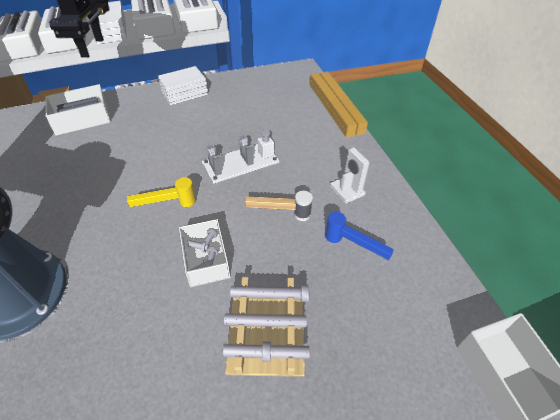

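The target is the shaft with its end collar at top (361,210) / side (304,293). The plain shaft is at top (378,248), and the shaft at top (404,253) has its collar halfway along. The mallet is the wooden-handled one with its head at top (266,180), not the blue one (300,160) or the yellow one (212,293). I'll confirm this in a crop and measure.

Run:
```python
from h import *
a=cv2.imread('pics/top0.png'); b=cv2.imread('pics/side0.png')
c1=cv2.resize(a[195:295,325:425],(400,400),interpolation=cv2.INTER_CUBIC)
c2=cv2.resize(a[175:275,135:235],(400,400),interpolation=cv2.INTER_CUBIC)
cv2.imwrite('pics/crop1.png',np.hstack([c1,c2]))
Ct=cloud('top',np.load('pics/top0.npy')); Cs=cloud('side',np.load('pics/side0.npy'))
np.savez('pics/c0.npz',t=Ct,s=Cs)
for nm,C,boxes in(('top',Ct,dict(shaft=(205,275,340,368),plain=(210,282,366,390),mid=(218,290,390,416),mallet=(165,240,240,280),carrier=(180,272,145,202))),
  ('side',Cs,dict(shaft=(284,303,225,312),plain=(312,330,220,312),mid=(343,362,218,312),mallet=(185,225,240,318),carrier=(130,185,195,285)))):
  for k,(r0,r1,c0,c1) in boxes.items():
    P=C[r0:r1,c0:c1].reshape(-1,3)
    lo,hi={'shaft':(.036,.065),'plain':(.036,.065),'mid':(.036,.065),'mallet':(.025,.08),'carrier':(.004,.1)}[k]
    Q=P[(P[:,2]>lo)&(P[:,2]<hi)]
    if len(Q)<5: print(nm,k,len(Q));continue
    r=cv2.minAreaRect(Q[:,:2].astype(np.float32)*1000)
    print(nm,k,len(Q),np.round(r[0],1),np.round(r[1],1),round(r[2],1),'z',np.round(np.percentile(Q[:,2],[5,50,95,99])*1000,1))
    if k in('mallet',):
      H=Q[Q[:,2]>.055]; print('  head',len(H),cv2.minEnclosingCircle(H[:,:2].astype(np.float32)*1000),H.mean(0))
      h=Q[(Q[:,2]<.052)];print('  handle',len(h),cv2.minAreaRect(h[:,:2].astype(np.float32)*1000))
    if k=='carrier':
      for l,u in((.003,.014),(.054,.059),(.06,.075),(.08,.095)):
        H=Q[(Q[:,2]>l)&(Q[:,2]<u)]
        if len(H)>3: print('  ',l,u,len(H),np.round(H.mean(0)*1000,1),cv2.minAreaRect(H[:,:2].astype(np.float32)*1000))
```

```text
top shaft 863 [ 501.3 -173.5] [ 62.  155.8] 85.4 z [39.2 45.9 52.2 54.9]
top plain 811 [ 486.2 -226.8] [ 55.2 159. ] 86.3 z [40.1 45.8 50.  51.1]
top mid 850 [ 466.3 -280.9] [ 57.5 148.3] 85.1 z [39.4 46.1 52.8 55.6]
top mallet 703 [592.2  50.2] [ 38.8 153.8] 64.9 z [35.4 47.2 64.9 66.4]
  head 236 ((644.7667236328125, 25.903919219970703), 20.079856872558594) [0.6436114  0.02591244 0.06315582]
  handle 463 ((582.64208984375, 51.971187591552734), (32.709651947021484, 134.99794006347656), 64.40100860595703)
top carrier 2967 [547.7 236.1] [207.8 116.2] 8.2 z [ 4.9  8.3 67.1 81.6]
   0.003 0.014 2070 [540.8 244.3   7.4] ((547.6845703125, 236.07984924316406), (207.84207153320312, 116.20978546142578), 8.217364311218262)
   0.054 0.059 149 [581.  248.8  55.9] ((552.178466796875, 246.37713623046875), (169.80184936523438, 48.527587890625), 8.647059440612793)
   0.06 0.075 248 [522.1 248.7  65.1] ((542.9944458007812, 246.7310791015625), (158.64830017089844, 55.93912124633789), 9.644537925720215)
   0.08 0.095 65 [620.2 255.9  81.6] ((620.290771484375, 255.6547393798828), (20.76172637939453, 21
[... 485 characters left out ...]
539), (29.614225387573242, 153.4243621826172), 64.47769165039062)
side carrier 1959 [547.8 248.3] [191.   94.5] 8.5 z [ 4.8  8.5 66.1 81.4]
   0.003 0.014 1099 [539.3 237.5   6.7] ((547.7535400390625, 248.25192260742188), (190.95217895507812, 94.54331970214844), 8.472955703735352)
   0.054 0.059 111 [560.  244.8  56.2] ((550.9256591796875, 248.7895050048828), (172.7288360595703, 56.602760314941406), 8.922001838684082)
   0.06 0.075 172 [534.  247.9  64.6] ((545.1067504882812, 246.5854034423828), (163.71022033691406, 55.957977294921875), 8.478442192077637)
   0.08 0.095 34 [621.2 253.8  81.4] ((620.721435546875, 253.60951232910156), (18.334035873413086, 21.153793334960938), 64.17250061035156)
```

View pics/crop1.png

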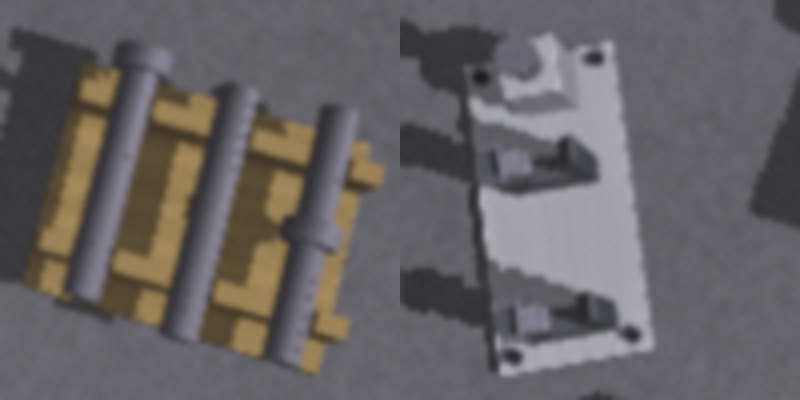

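The crop confirms it: the left shaft has its collar flush at the end, in the crop at (143,52). The carrier's pin is at its +x end, with the jaws on the left (+y) side. Next I'll fit models for finer poses.

```bash
cat > fit.py <<'E'
from h import *
from scipy.optimize import least_squares
def box(p,x0,x1,y0,y1,z0,z1):
    c=np.array([(x0+x1)/2,(y0+y1)/2,(z0+z1)/2]); h=np.array([(x1-x0)/2,(y1-y0)/2,(z1-z0)/2])
    q=abs(p-c)-h
    return np.linalg.norm(np.maximum(q,0),axis=1)+np.minimum(q.max(1),0)
def cyl(p,a,x,y,z0,z1,r):   # axis index a; centre coords of other two
    o=[i for i in range(3) if i!=a]
    dr=np.hypot(p[:,o[0]]-x,p[:,o[1]]-y)-r; dz=np.maximum(z0-p[:,a],p[:,a]-z1)
    return np.minimum(np.maximum(dr,dz),0)+np.hypot(np.maximum(dr,0),np.maximum(dz,0))
def carrier(p):
    L=[box(p,-67.5,122.5,-40,50,0,8),box(p,84,118,-17,17,8,56),cyl(p,2,101,0,56,86,12)]
    for x in(-45,45): L+=[box(p,x-8,x+8,-22,-12.5,8,66),box(p,x-8,x+8,-22,30,8,29),box(p,x-8,x+8,12.5,30,8,42),box(p,x-8,x+8,14,30,42,67)]
    return np.min(L,0)
def shaft(p,dz=38):
    q=p-[0,0,dz]; return np.minimum(cyl(q,0,0,0,-75,75,11),cyl(q,0,0,0,61,75,17))
def mallet(p):
    return np.minimum(cyl(p,2,0,0,0,64,20),box(p,-135,0,-9,9,25,47))
def fit(sdf,C,g,rad,zmin,zmax,zfree=True):
    P=C.reshape(-1,3)*1000; P=P[np.isfinite(P).all(1)]
    def loc(v,P):
        c,s=np.cos(np.radians(v[2])),np.sin(np.radians(v[2])); d=P-[v[0],v[1],v[3] if zfree else 0]
        return np.c_[c*d[:,0]+s*d[:,1],-s*d[:,0]+c*d[:,1],d[:,2]]
    q=loc(g,P); m=(q[:,0]>rad[0])&(q[:,0]<rad[1])&(abs(q[:,1])<rad[2])&(P[:,2]>zmin)&(P[:,2]<zmax); P=P[m]
    r=least_squares(lambda v:sdf(loc(v,P)),g,loss='soft_l1',f_scale=1.5)
    return np.round(r.x,1),len(P),round(float(np.median(abs(r.fun))),2)
E
python3 - <<'E'
from fit import *
z=np.load('pics/c0.npz')
for n in 'ts':
    C=z[n]
    print(n,'carrier',fit(carrier,C,[521,239.5,8.4,0],(-80,140,62),4,100))
    print(n,'shaft',fit(shaft,C,[502,-175,-17,0],(-90,90,24),28,70))
    print(n,'mallet',fit(mallet,C,[645,24.5,-25.5,0],(-150,35,32),8,80))
    P=C.reshape(-1,3); m=(P[:,2]>.01)
    for k,(u,v,w) in dict(bracket=(.1,.75,0)).items(): pass
    gr=P[(abs(P[:,0]-.55)<.2)&(abs(P[:,1])<.35)]; hi=gr[gr[:,2]>.095]; print('tall',len(hi),hi.min(0) if len(hi) else '',hi.max(0) if len(hi) else '')
E
```

```text
t carrier (array([521.1, 239. ,   9.4,  -0.7]), 2965, 1.05)
t shaft (array([ 5.037e+02, -1.715e+02, -1.810e+01, -3.000e-01]), 813, 0.92)
t mallet (array([ 6.453e+02,  2.620e+01, -2.080e+01, -5.000e-01]), 718, 0.73)
tall 949 [ 0.38269813 -0.00516604  0.9387477 ] [ 0.38269813 -0.00516604  0.9387477 ]
s carrier (array([522. , 239.3,   9.3,  -1.6]), 1962, 0.86)
s shaft (array([ 504.3, -172.2,  -18.2,   -2.1]), 1089, 0.75)
s mallet (array([645.8,  25.8, -20.7,  -1.6]), 986, 0.69)
tall 0
```

>>> drive_tool:
  series:
    - [0,0,0,0,0,-2.9,0.52]
    - [-0.0358,-0.045,0,0,0,0,0.52]
    - [-0.0358,-0.045,0,0,0,0,0.52]
    - [-0.0358,-0.045,0,0,0,0,0.52]
    - [-0.0358,-0.045,0,0,0,0,0.52]
  squeeze: 50

```text
time: 0.72
position: [0.3048, 0.3658, 0.1876]
tool_rot: [0.158, 0.988, -0.0, 0.0]
ft_force: [0.2, -0.1, -0.3]
grip_width: 0.0481
```

>>> drive_tool:
  series:
    - [-0.0358,-0.045,0,0,0,0,0.52]
    - [-0.0358,-0.045,0,0,0,0,0.52]
    - [-0.0358,-0.045,0,0,0,0,0.52]
    - [-0.0358,-0.045,0,0,0,0,0.52]
    - [-0.0358,-0.045,0,0,0,0,0.52]

```text
time: 1.35
position: [0.4048, 0.0961, 0.1878]
tool_rot: [0.158, 0.987, 0.0, 0.0]
ft_force: [1.1, 0.9, 0.4]
grip_width: 0.045
```

>>> drive_tool:
  series:
    - [-0.0358,-0.045,0,0,0,0,0.52]
    - [-0.0358,-0.045,0,0,0,0,0.52]
    - [-0.0358,-0.045,0.015,0,0,0,0.52]
    - [-0.0358,-0.045,0.03,0,0,0,0.52]
    - [-0.0358,-0.045,0.03,0,0,0,0.52]

```text
time: 1.98
position: [0.5034, -0.1697, 0.1142]
tool_rot: [0.158, 0.987, 0.0, 0.0]
ft_force: [1.0, 0.9, 1.1]
grip_width: 0.0451
```

```bash
cat > g.py <<'E'
import sys,numpy as np
from rig import robot
from scipy.spatial.transform import Rotation as Ro
o=robot.get_obs(); x,y,z,yaw=[float(v) for v in sys.argv[1:5]]   # mm, deg (tool x yaw)
R=Ro.from_quat(o['tool_rot']); a=np.radians(yaw)
G=Ro.from_matrix(np.array([[np.cos(a),np.sin(a),0],[np.sin(a),-np.cos(a),0],[0,0,-1.]]))
print('t',round(o['time'],2),'pos',np.round(o['position']*1000,1),'w',round(o['grip_width']*1000,1),'F',np.round(o['ft_force'],1),'q',np.round(o['q'],2))
dp=np.array([x,y,z])-o['position']*1000
print('turn',np.round((R.inv()*G).as_rotvec(degrees=True),2),'shift now',np.round(R.inv().apply(dp),1),'after turn',np.round(G.inv().apply(dp),1))
E
python3 g.py 504 -172 19 161.85
```

```text
t 1.98 pos [ 503.4 -169.7  114.2] w 45.1 F [1.  0.9 1.1] q [-0.54  0.51  1.74  0.    0.89 -1.79]
turn [ 0.01  0.03 -0.06] shift now [-1.3 -2.  95.2] after turn [-1.3 -2.  95.2]
```

>>> drive_tool:
  series:
    - [-0.001,-0.002,0.03,0,0,0,0.52]
    - [0,0,0.03,0,0,0,0.52]
    - [0,0,0.025,0,0,0,0.52]
    - [0,0,0.01,0,0,0,0.52]
    - [0,0,0,0,0,0,0.52]

```text
time: 2.6
position: [0.5029, -0.1698, 0.0196]
tool_rot: [0.158, 0.987, 0.0, -0.001]
ft_force: [0.3, -0.2, -0.4]
grip_width: 0.0456
```

```bash
python3 g.py 504 -172 19 161.85
python3 - <<'E'
from h import *
a,_=snap('side','s1'); cv2.imwrite('pics/s1c.png',cv2.resize(a[225:385,190:340],None,fx=4,fy=3.75,interpolation=cv2.INTER_CUBIC)[:600])
E
```

```text
t 2.6 pos [ 502.9 -169.8   19.6] w 45.6 F [ 0.3 -0.2 -0.4] q [-0.54  0.67  1.8  -0.    0.68 -1.79]
turn [ 0.02 -0.07 -0.02] shift now [-1.7 -1.8  0.6] after turn [-1.7 -1.8  0.6]
```

View pics/s1c.png

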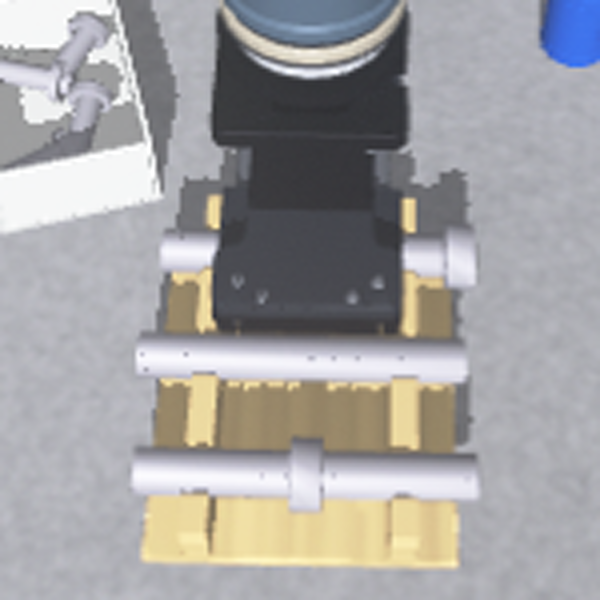

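The picture shows the fingers straddling the target shaft between the walls: collar at crop (462,255), and the plain shaft at (300,358) clear. Closing.

>>> drive_tool:
  series:
    - [-0.002,-0.002,0,0,0,0,0.52]
    - [0,0,0,0,0,0,0.1]
    - [0,0,0,0,0,0,0.1]
    - [0,0,0,0,0,0,0.1]
    - [0,0,0,0,0,0,0.1]
  squeeze: 55

```text
time: 3.28
position: [0.5045, -0.1725, 0.0201]
tool_rot: [0.158, 0.987, -0.0, 0.0]
ft_force: [0.2, -0.3, -1.1]
grip_width: 0.0138
```

```bash
python3 g.py 504 -172 19 161.85
```

```text
t 3.27 pos [ 504.5 -172.5   20.1] w 13.8 F [ 0.2 -0.3 -1.1] q [-0.54  0.67  1.79 -0.    0.68 -1.79]
turn [-0.    0.   -0.02] shift now [0.6 0.3 1.1] after turn [0.6 0.3 1.1]
```

>>> drive_tool:
  series:
    - [0,0,0,0,0,0,0.1]

```text
time: 3.4
position: [0.5045, -0.1725, 0.02]
tool_rot: [0.158, 0.987, 0.0, -0.0]
ft_force: [-0.3, 0.3, 0.3]
grip_width: 0.0102
```

Run:
```python
from fit import *
a,d=snap('side','s2'); cv2.imwrite('pics/s2c.png',cv2.resize(a[225:385,190:340],None,fx=4,fy=3.75,interpolation=cv2.INTER_CUBIC)[:600])
print(robot.get_obs()['grip_width'])
C=cloud('side',d); P=C[280:296,228:243].reshape(-1,3); print('left end',np.round(P[P[:,2]>.03].mean(0)*1000),len(P)); P=C[280:297,292:308].reshape(-1,3); print(np.round(P[P[:,2]>.03].mean(0)*1000))
C0=np.load('pics/c0.npz')['s']
P=C0[280:296,228:243].reshape(-1,3); print('left end',np.round(P[P[:,2]>.03].mean(0)*1000),len(P)); P=C0[280:297,292:308].reshape(-1,3); print(np.round(P[P[:,2]>.03].mean(0)*1000))
```

```text
0.009764173918207105
left end [ 443. -157.   50.] 240
[ 557. -196.   56.]
left end [ 444. -157.   49.] 240
[ 558. -193.   51.]
```

View pics/s2c.png

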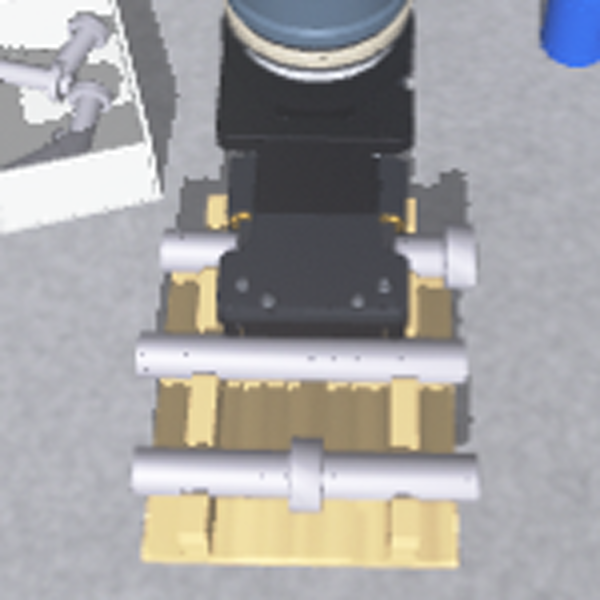

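Run:
```python
from fit import *
a,d=snap('top','t2'); C=cloud('top',d); ds=np.load('pics/s2.npy'); Cs=cloud('side',ds)
c0=np.load('pics/c0.npz')
print('tcp px side',proj('side',[[.5045,-.1725,.02],[.5045,-.1725,.09]]),'top',proj('top',[[.5045,-.1725,.02]]))
yaw=np.radians(-18.15); c,s=np.cos(yaw),np.sin(yaw)
for n,D,C,C0 in(('top',d,C,c0['t']),('side',ds,Cs,c0['s'])):
    ch=(np.linalg.norm(C-C0,axis=2)>.012)&(D>0)
    P=C[ch]; P=P[(abs(P[:,0]-.5045)<.15)&(abs(P[:,1]+.1725)<.15)]-[.5045,-.1725,0]
    L=np.c_[c*P[:,0]+s*P[:,1],-s*P[:,0]+c*P[:,1],P[:,2]]*1000
    for lo in range(0,240,15):
        q=L[(L[:,2]>=lo)&(L[:,2]<lo+15)]
        if len(q)>3: print(n,lo,len(q),'x',np.round(np.percentile(q[:,0],[2,50,98])),'y',np.round(np.percentile(q[:,1],[2,50,98])))
cv2.imwrite('pics/s2d.png',np.hstack([cv2.resize(a[150:310,310:460],None,fx=2.6,fy=2.6,interpolation=cv2.INTER_CUBIC),cv2.resize(cv2.imread('pics/s2.png')[200:360,190:340],None,fx=2.6,fy=2.6,interpolation=cv2.INTER_CUBIC)]))
```

```text
tcp px side [[269.49348074 296.49044236]
 [269.23141781 278.00851275]] top [[351.61477276 238.6963123 ]]
side 0 15 x [-161.  -10.   89.] y [-130.  -75.  108.]
side 30 4 x [-142.   55.   65.] y [-85. -59.  28.]
side 120 121 x [-36.  -7.  38.] y [-89. -88. -40.]
side 135 342 x [-36.  24.  38.] y [-95. -34.  -5.]
side 150 548 x [-34.   1.  38.] y [-98. -88. -54.]
side 165 899 x [-34.   2.  35.] y [-96. -72. -44.]
side 180 138 x [-20.   2.  22.] y [-53. -52. -51.]
side 195 179 x [-20.  -1.  22.] y [-53. -52. -28.]
side 210 765 x [-35.   2.  38.] y [-53. -46. -15.]
side 225 475 x [-34.   2.  37.] y [-41. -31.  -2.]
```

View pics/s2d.png

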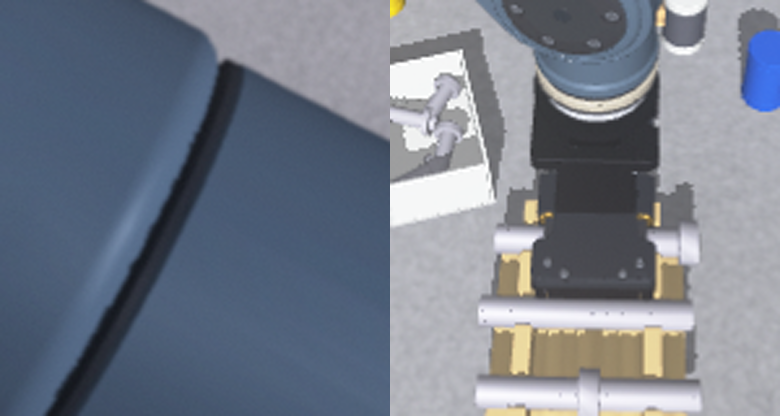

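Run:
```python
from fit import *
P0=np.array([.2243,.5826,.187])
print(proj('side',[P0,P0+[0,0,.033],P0+[0,0,.07]]))
c0=np.load('pics/c0.npz'); C=c0['s'][0:70,40:120].reshape(-1,3); P=C-P0
a=np.radians(159);c,s=np.cos(a),np.sin(a)
m=(np.hypot(P[:,0],P[:,1])<.13)&(C[:,2]>.1); P=P[m]; L=np.c_[c*P[:,0]+s*P[:,1],s*P[:,0]-c*P[:,1],P[:,2]]*1000
for lo in range(-60,260,10):
    q=L[(L[:,2]>=lo)&(L[:,2]<lo+10)]
    if len(q)>3: print(lo,len(q),'x',np.round(np.percentile(q[:,0],[2,50,98])),'y',np.round(np.percentile(q[:,1],[2,50,98])))
print({k:getattr(robot,k) for k in dir(robot) if not k.startswith('_') and not callable(getattr(robot,k))})
```

```text
[[95.95980463 58.90191032]
 [92.1809313  47.77130113]
 [87.78791633 34.74779438]]
30 42 x [-13.  -3.  10.] y [-57. -49.  48.]
40 62 x [-13.  -3.   9.] y [-57. -48.  47.]
50 67 x [-13.  -4.   9.] y [-55. -47.  53.]
60 62 x [-13.  -5.   7.] y [-58. -46.  51.]
70 68 x [-13.  -5.   8.] y [-62.  41.  52.]
80 70 x [-13.  -6.  10.] y [-63. -54.  57.]
90 22 x [-15.  -8.  10.] y [-18.  48.  58.]
100 132 x [-40.  -9.  33.] y [-91. -87.  79.]
110 245 x [-40. -30.  31.] y [-90. -71.  76.]
120 247 x [-40. -27.  31.] y [-96. -57.  81.]
130 197 x [-38. -24.  33.] y [-98. -93.  70.]
140 385 x [-37. -14.  32.] y [-98. -71.  39.]
150 143 x [-28. -20.  20.] y [-54. -48.   9.]
160 104 x [-24. -12.  19.] y [-54. -50.  -5.]
170 85 x [-25.  -6.  21.] y [-55. -51. -39.]
180 15 x [-20.   1.  18.] y [-55. -53. -50.]
{'grip_depth': 0.0187}
```

The camera and the state disagree. The fingers closed freely (9.8 mm) and the shaft hasn't moved. In both depth clouds the fingertips end about 30 mm above the reported TCP: tips at +30 mm, body at +100 mm instead of +70 mm. So the reported TCP is about 30 mm too far along tool z. The lateral position agrees. I'll go by the cameras: open and go about 31 mm deeper, watching the force.

>>> drive_tool:
  series:
    - [0,0,0,0,0,0,0.52]
    - [0,0,0,0,0,0,0.52]
    - [0,0,0,0,0,0,0.52]
    - [0,0,0,0,0,0,0.52]
    - [0,0,0,0,0,0,0.52]

```text
time: 4.12
position: [0.5045, -0.1725, 0.02]
tool_rot: [0.158, 0.987, -0.0, -0.0]
ft_force: [0.1, 0.4, -0.0]
grip_width: 0.0436
```

>>> drive_tool:
  series:
    - [0,0,0.008,0,0,0,0.52]
    - [0,0,0.012,0,0,0,0.52]
    - [0,0,0.01,0,0,0,0.52]
    - [0,0,0.001,0,0,0,0.52]
    - [0,0,0,0,0,0,0.52]

```text
time: 4.75
position: [0.5044, -0.1725, -0.0113]
tool_rot: [0.158, 0.987, 0.0, -0.0]
ft_force: [0.3, 0.4, 0.7]
grip_width: 0.045
```

>>> drive_tool:
  series:
    - [0,0,0,0,0,0,0.1]
    - [0,0,0,0,0,0,0.1]
    - [0,0,0,0,0,0,0.1]
    - [0,0,0,0,0,0,0.1]
  squeeze: 55

```text
time: 5.25
position: [0.5049, -0.1717, -0.0106]
tool_rot: [0.158, 0.987, 0.001, 0.0]
ft_force: [2.4, 4.5, 2.3]
grip_width: 0.0205
```

```bash
python3 g.py 504 -172 -12 161.85
python3 - <<'E'
from fit import *
c0=np.load('pics/c0.npz')['s'][0:70,40:120].reshape(-1,3); P0=np.array([.2243,.5826,.187]); P=c0-P0
m=(np.hypot(P[:,0],P[:,1])<.08)&(c0[:,2]>.15); print(np.round(np.sort(P[m][:,2]*1000)[:15],1))
E
```

```text
t 5.25 pos [ 504.9 -171.7  -10.6] w 20.5 F [2.4 4.5 2.3] q [-0.54  0.72  1.8   0.    0.61 -1.79]
turn [ 0.06  0.03 -0.08] shift now [ 0.8 -0.6  1.4] after turn [ 0.8 -0.6  1.4]
[33.1 33.2 33.5 33.8 33.9 33.9 34.  34.  34.1 34.4 34.7 35.  35.5 35.5
 35.6]
```

>>> drive_tool:
  series:
    - [0,0,-0.01,0,0,0,0.1]
    - [0,0,-0.03,0,0,0,0.1]
    - [0,0,-0.04,0,0,0,0.1]
    - [0,0,-0.02,0,0,0,0.1]
    - [0,0,0,0,0,0,0.1]

```text
time: 5.88
position: [0.505, -0.1734, 0.0904]
tool_rot: [0.158, 0.987, -0.001, 0.001]
ft_force: [-0.0, 1.0, -6.7]
grip_width: 0.0204
```

```bash
python3 g.py 504 -172 89 161.85
python3 - <<'E'
from fit import *
a,d=snap('side','s3'); C=cloud('side',d)
print(fit(lambda p:shaft(p,0),C,[504.5,-172,-18,138],(-90,90,24),110,165))
cv2.imwrite('pics/s3c.png',cv2.resize(a[200:380,180:350],None,fx=3,fy=3,interpolation=cv2.INTER_CUBIC))
E
```

```text
t 5.88 pos [ 505.  -173.4   90.4] w 20.4 F [-0.   1.  -6.7] q [-0.54  0.55  1.75 -0.    0.84 -1.79]
turn [-0.09  0.16 -0.  ] shift now [1.4 1.1 1.4] after turn [1.4 1.1 1.4]
(array([ 503.6, -174.8,  -18.1,  136.9]), 537, 0.54)
```

View pics/s3c.png

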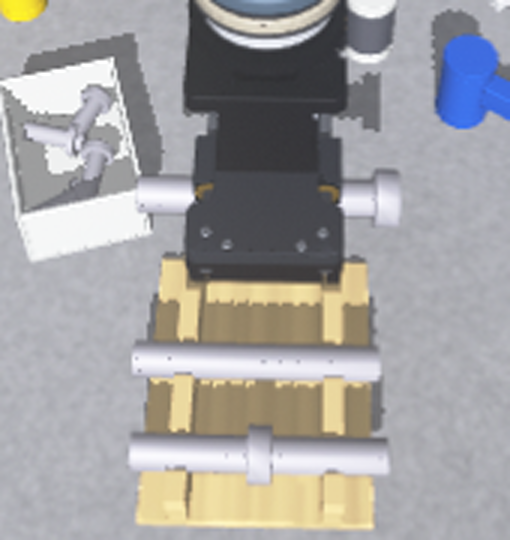

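The shaft is held level with its collar towards +x, and the neighbours are undisturbed. Going to above the carrier.

>>> drive_tool:
  series:
    - [0,0,0,0,0,-9.1,0.1]
    - [0,0,0,0,0,-9.1,0.1]
    - [0,0,0,0,0,-9.2,0.1]
    - [-0.008,0.02,0,0,0,0,0.1]
    - [-0.008,0.04,0,0,0,0,0.1]

```text
time: 6.55
position: [0.5104, -0.1115, 0.0874]
tool_rot: [-0.079, 0.997, 0.0, -0.001]
ft_force: [-0.1, 0.3, -5.8]
grip_width: 0.0205
```

>>> drive_tool:
  series:
    - [-0.008,0.045,0,0,0,0,0.1]
    - [-0.008,0.05,0,0,0,0,0.1]
    - [-0.008,0.05,0,0,0,0,0.1]
    - [-0.008,0.05,0,0,0,0,0.1]
    - [-0.008,0.05,0,0,0,0,0.1]

```text
time: 7.18
position: [0.5093, 0.1387, 0.0872]
tool_rot: [-0.08, 0.997, -0.0, -0.002]
ft_force: [0.7, -0.4, -6.1]
grip_width: 0.0206
```

>>> drive_tool:
  series:
    - [-0.008,0.05,0,0,0,0,0.1]
    - [-0.009,0.035,0.01,0,0,0,0.1]
    - [-0.01,0.0145,0.015,0,0,0,0.1]
    - [0,0,0,0,0,0,0.1]

```text
time: 7.68
position: [0.5203, 0.24, 0.0613]
tool_rot: [-0.081, 0.997, -0.001, -0.002]
ft_force: [-0.5, -0.4, -6.0]
grip_width: 0.0211
```

```bash
python3 g.py 521.5 239.2 46 189.3
python3 - <<'E'
from fit import *
for n in('side','top'):
    a,d=snap(n,n+'4'); C=cloud(n,d)
    print(n,'carrier',fit(carrier,C,[521.5,239.2,9.3,-1],(-80,140,62),4,86))
    print(n,'shaft',fit(lambda p:shaft(p,0),C,[521.5,239.2,9.3,115],(-90,90,24),88,140))
    if n=='side': cv2.imwrite('pics/s4c.png',cv2.resize(a[60:210,170:300],None,fx=4,fy=4,interpolation=cv2.INTER_CUBIC))
E
```

```text
t 7.67 pos [520.3 240.   61.3] w 21.1 F [-0.5 -0.4 -6. ] q [ 0.24  0.63  1.67 -0.    0.84 -1.5 ]
turn [-0.06 -0.27  0.02] shift now [-1.1 -0.9 15.3] after turn [-1.1 -0.9 15.3]
side carrier (array([521.9, 239.4,   9.2,  -1.5]), 1953, 0.85)
side shaft (array([519.1, 232.8,   3.2, 108.5]), 309, 1.52)
top carrier (array([520.8, 239.6,   9.2,  -0.8]), 1128, 1.01)
top shaft (array([519.2, 237.6,   9.7, 110. ]), 290, 0.73)
```

View pics/s4c.png

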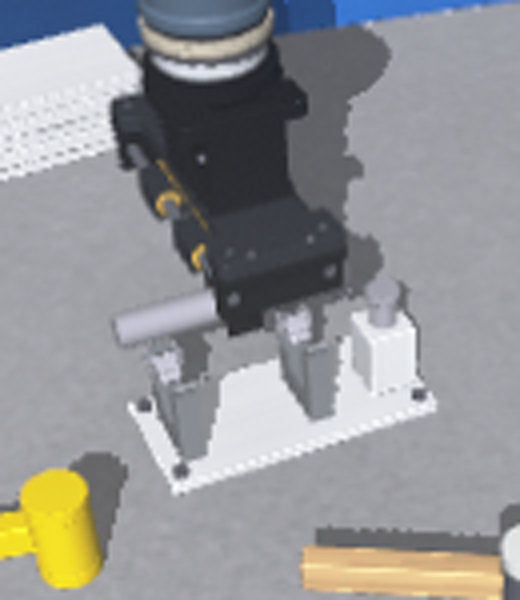

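>>> drive_tool:
  series:
    - [-0.0015,0.0005,0.012,0,-0.2,0,0.1]
    - [0,0,0.012,0,0,0,0.1]
    - [0,0,0,0,0,0,0.1]

```text
time: 8.15
position: [0.5218, 0.2399, 0.0387]
tool_rot: [-0.08, 0.997, -0.0, 0.0]
ft_force: [-0.4, -0.5, -5.9]
grip_width: 0.0208
```

```bash
python3 g.py 521.5 239.2 0 189.3
python3 - <<'E'
from fit import *
f=lambda p:cyl(p,0,0,0,-75,75,11)
for n in('side','top'):
    a,d=snap(n,n+'5'); C=cloud(n,d)
    print(n,'carrier',fit(carrier,C,[521.5,239.2,9.3,-1],(-80,140,62),4,70))
    print(n,'shaft',fit(f,C,[521.,239.2,9.3,85],(-85,-28,20),73,105), fit(lambda p:shaft(p,0),C,[521.,239.2,9.3,85],(-85,-28,20),73,105))
    P=C.reshape(-1,3)*1000-[521.4,239.4,0]; c,s=np.cos(np.radians(9.25)),np.sin(np.radians(9.25)); L=np.c_[c*P[:,0]+s*P[:,1],-s*P[:,0]+c*P[:,1],P[:,2]]
    for lo,hi in((-70,-60),(-60,-50),(55,61),(61,76)):
        q=L[(L[:,0]>lo)&(L[:,0]<hi)&(abs(L[:,1])<22)&(L[:,2]>75)&(L[:,2]<106)]
        if len(q)>5: print('  x',lo,hi,len(q),'y',np.round(np.percentile(q[:,1],[3,50,97]),1),'zmax',np.round(np.percentile(q[:,2],97),1),'xr',q[:,0].min().round(1),q[:,0].max().round(1))
E
```

```text
t 8.15 pos [521.8 239.9  38.7] w 20.8 F [-0.4 -0.5 -5.9] q [ 0.24  0.67  1.68 -0.    0.79 -1.49]
turn [-0.02  0.   -0.13] shift now [ 0.4 -0.6 38.7] after turn [ 0.4 -0.6 38.7]
side carrier (array([522. , 239.2,   9.3,  -1.4]), 1773, 0.85)
side shaft (array([520.4, 238. ,   8.9,  86.2]), 178, 0.74) (array([520.4, 238. ,   8.9,  86.2]), 178, 0.74)
  x -70 -60 34 y [-11.7  -9.1   0. ] zmax 98.5 xr -69.9 -60.1
  x -60 -50 36 y [-12.8  -8.6   1.6] zmax 97.6 xr -60.0 -50.3
  x 61 76 17 y [-19.  -17.4 -14.3] zmax 94.8 xr 61.3 73.9
top carrier (array([ 5.211e+02,  2.397e+02,  9.200e+00, -5.000e-01]), 1050, 0.91)
top shaft (array([520.9, 238.7,  10. ,  87.1]), 236, 0.69) (array([520.9, 238.7,  10. ,  87.1]), 236, 0.69)
  x -70 -60 51 y [-11.7  -4.4   8.4] zmax 100.3 xr -69.9 -60.4
  x -60 -50 47 y [-11.6  -3.2   6.9] zmax 98.6 xr -59.9 -50.0
  x 61 76 6 y [-18.1 -17.7 -17.2] zmax 93.8 xr 63.8 71.7
```

>>> drive_tool:
  series:
    - [0,0.0008,0.008,0,0,0,0.1]
    - [0,0,0.005,0,0,0,0.1]
    - [0,0,0.005,0,0,0,0.1]
    - [0,0,0,0,0,0,0.1]
  squeeze: 60

```text
time: 8.75
position: [0.5225, 0.2415, 0.0215]
tool_rot: [-0.081, 0.997, 0.0, 0.001]
ft_force: [0.1, 0.9, -5.8]
grip_width: 0.0205
```

>>> drive_tool:
  series:
    - [0,0,0.004,0,0,0,0.1]
    - [0,0,0.004,0,0,0,0.1]
    - [0,0,0,0,0,0,0.1]

```text
time: 9.12
position: [0.5239, 0.2412, 0.0145]
tool_rot: [-0.081, 0.997, -0.0, 0.003]
ft_force: [0.8, -2.2, -0.5]
grip_width: 0.0207
```

>>> drive_tool:
  series:
    - [0.001,0,0.004,0,0,0,0.1]
    - [0,0,0.004,0,0,0,0.1]
    - [0,0,0,0,0,0,0.1]

```text
time: 9.5
position: [0.5229, 0.2409, 0.0057]
tool_rot: [-0.08, 0.997, -0.0, 0.002]
ft_force: [2.8, -4.9, -0.1]
grip_width: 0.0205
```

```bash
python3 g.py 521.5 239.2 -8.6 189.3; python3 -c "
from rig import robot;o=robot.get_obs();print(o['ft_force'],o['moment'])"
```

```text
t 9.5 pos [522.9 240.9   5.7] w 20.5 F [ 2.8 -4.9 -0.1] q [ 0.24  0.72  1.69 -0.    0.72 -1.49]
turn [-0.04  0.26 -0.08] shift now [ 1.7 -1.4 14.3] after turn [ 1.6 -1.4 14.3]
[ 2.78127656 -4.91138763 -0.12519724] [-0.82722976 -0.31801528 -0.13573881]
```

>>> drive_tool:
  series:
    - [0,-0.0005,0.005,0,0,0,0.1]
    - [0,0,0.005,0,0,0,0.1]
    - [0,0,0,0,0,0,0.1]

```text
time: 9.88
position: [0.52, 0.2413, -0.0056]
tool_rot: [-0.08, 0.997, 0.0, -0.0]
ft_force: [0.2, 0.1, -5.5]
grip_width: 0.0203
```

>>> drive_tool:
  series:
    - [0,0,0.003,0,0,0,0.1]
    - [0,0,0.002,0,0,0,0.1]
    - [0,0,0,0,0,0,0.1]

```text
time: 10.25
position: [0.5213, 0.2414, -0.0086]
tool_rot: [-0.081, 0.997, 0.0, 0.001]
ft_force: [-2.0, 0.9, 1.8]
grip_width: 0.0204
```

```bash
python3 g.py 521.5 239.2 -8.6 189.3
```

```text
t 10.25 pos [521.3 241.4  -8.6] w 20.4 F [-2.   0.9  1.8] q [ 0.24  0.75  1.7   0.    0.69 -1.49]
turn [ 0.03  0.13 -0.06] shift now [ 0.1 -2.2  0. ] after turn [ 0.1 -2.2  0. ]
```

>>> drive_tool:
  series:
    - [0,0,0.002,0,0,0,0.1]
    - [0,0,0,0,0,0,0.1]

```text
time: 10.5
position: [0.5213, 0.2414, -0.0087]
tool_rot: [-0.081, 0.997, 0.0, 0.001]
ft_force: [-5.9, 1.0, 13.4]
grip_width: 0.0207
```

```bash
python3 g.py 521.5 239.2 -8.6 189.3;python3 - <<'E'
from fit import *
for n in('side','top'):
    a,d=snap(n,n+'6')
    C=cloud(n,d)
    P=C.reshape(-1,3)*1000-[521.4,239.4,0]; c,s=np.cos(np.radians(9.25)),np.sin(np.radians(9.25)); L=np.c_[c*P[:,0]+s*P[:,1],-s*P[:,0]+c*P[:,1],P[:,2]]
    for lo,hi in((-75,-65),(-65,-54),(55,61),(61,76)):
        q=L[(L[:,0]>lo)&(L[:,0]<hi)&(abs(L[:,1])<22)&(L[:,2]>25)&(L[:,2]<106)]
        if len(q)>5: print(n,'  x',lo,hi,len(q),'y',np.round(np.percentile(q[:,1],[3,50,97]),1),'zmax',np.round(np.percentile(q[:,2],97),1),'xr',q[:,0].min().round(1),q[:,0].max().round(1))
E
```

```text
t 10.5 pos [521.3 241.4  -8.7] w 20.7 F [-5.9  1.  13.4] q [ 0.24  0.75  1.7   0.    0.69 -1.49]
turn [ 0.03  0.16 -0.06] shift now [ 0.2 -2.2 -0.1] after turn [ 0.2 -2.2 -0.1]
side   x -75 -65 33 y [-11.7  -7.8   6.5] zmax 49.4 xr -74.8 -65.2
side   x -65 -54 41 y [-12.   -6.8  18.7] zmax 62.3 xr -64.6 -54.0
side   x 61 76 11 y [-17.1 -14.5 -13.6] zmax 46.5 xr 68.7 73.4
top   x -75 -65 45 y [-10.5  -3.    8.9] zmax 51.1 xr -74.7 -65.1
top   x -65 -54 54 y [-10.6  -1.   20.6] zmax 65.6 xr -64.8 -54.0
```

The force rises while the height holds at -8.7 (axis at 40 mm), and the shaft's top shows at 51 mm, so it is bottomed. Releasing and retreating.

>>> drive_tool:
  series:
    - [0,0,-0.002,0,0,0,0.1]
    - [0,0,0,0,0,0,0.5]
    - [0,0,0,0,0,0,0.5]
    - [0,0,0,0,0,0,0.5]
    - [0,0,0,0,0,0,0.5]

```text
time: 11.22
position: [0.5225, 0.241, -0.009]
tool_rot: [-0.08, 0.997, 0.0, 0.002]
ft_force: [0.9, -0.6, -0.3]
grip_width: 0.0423
```

>>> drive_tool:
  series:
    - [0,0,-0.02,0,0,0,0.5]
    - [0,0,-0.04,0,0,0,0.5]
    - [0,0,-0.05,0,0,0,0.5]
    - [0,-0.05,-0.03,0,0,0,0.5]
    - [0,-0.06,0,0,0,0,0.5]

```text
time: 11.85
position: [0.5419, 0.1323, 0.1342]
tool_rot: [-0.082, 0.997, -0.0, 0.006]
ft_force: [0.5, -0.7, -0.3]
grip_width: 0.0435
```

>>> drive_tool:
  series:
    - [0,-0.06,0,0,0,10,0.5]
    - [0,-0.05,0,0,0,10,0.5]
    - [0,0,0,0,0,10,0.5]

```text
time: 12.22
position: [0.5488, 0.0192, 0.1311]
tool_rot: [0.186, 0.983, 0.0, 0.002]
ft_force: [0.1, 0.3, 0.6]
grip_width: 0.0433
```

```bash
python3 g.py 606 41 87 159.25;python3 - <<'E'
from fit import *
for n in('side','top'):
    a,d=snap(n,n+'7'); C=cloud(n,d)
    print(n,'shaft',fit(lambda p:shaft(p,40),C,[521.4,239.4,9.25,-1],(-80,80,20),36,60))
    print(n,'mallet',fit(mallet,C,[645.5,26,-20.75,0],(-150,35,32),8,80))
    if n=='side': cv2.imwrite('pics/s7c.png',cv2.resize(a[120:230,180:320],None,fx=5,fy=5,interpolation=cv2.INTER_CUBIC))
E
```

```text
t 12.22 pos [548.8  19.2 131.1] w 43.3 F [0.1 0.3 0.6] q [-0.17  0.5   1.68  0.    0.95 -1.37]
turn [ 0.07  0.23 -0.66] shift now [-45.2  41.1  44.3] after turn [-45.8  40.6  44.1]
side shaft (array([5.210e+02, 2.415e+02, 1.030e+01, 3.000e-01]), 297, 2.05)
side mallet (array([645.7,  25.7, -20.8,  -1.8]), 978, 0.69)
top shaft (array([520. , 239. ,   9.8,  -0.9]), 318, 0.98)
top mallet (array([645.5,  26. , -20.8,   0. ]), 0, nan)
  return _methods._mean(a, axis=axis, dtype=dtype,
  ret = ret.dtype.type(ret / rcount)
```

View pics/s7c.png

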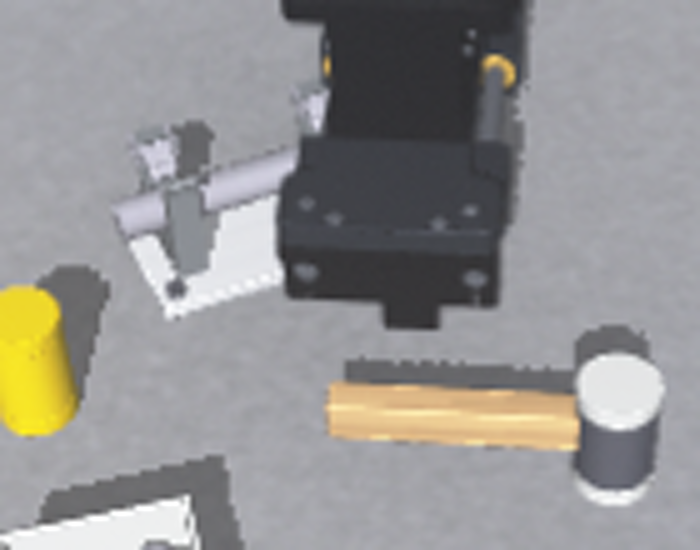

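Run:
```python
from h import *
for n in 'ts':
    P=np.load('pics/c0.npz')[n].reshape(-1,3)*1000
    q=P[(abs(P[:,0]-750)<110)&(abs(P[:,1]-70)<120)&(P[:,2]>75)&(P[:,2]<130)]
    print(n,len(q),np.round(np.percentile(q,[2,50,98],axis=0)) if len(q) else '')
```

```text
t 373 [[784.  42.  78.]
 [793.  70. 108.]
 [807.  99. 114.]]
s 366 [[783.  41.  77.]
 [791.  62. 101.]
 [807.  97. 112.]]
```

>>> drive_tool:
  series:
    - [0,0,0,0,0.2,-0.7,0.5]
    - [-0.02,0.015,0.02,0,0,0,0.5]
    - [-0.03,0.0257,0.03,0,0,0,0.5]
    - [0,0,0,0,0,0,0.5]

```text
time: 12.82
position: [0.6098, 0.046, 0.0784]
tool_rot: [0.172, 0.985, 0.001, -0.001]
ft_force: [-1.2, -0.1, 0.5]
grip_width: 0.0435
```

```bash
python3 g.py 610 39.5 -13 159.25
```

```text
t 12.82 pos [609.8  46.   78.4] w 43.5 F [-1.2 -0.1  0.5] q [-0.11  0.65  1.56  0.    0.94 -1.34]
turn [ 0.07 -0.17  0.97] shift now [-2.7 -6.1 91.4] after turn [-2.5 -6.  91.4]
```

>>> drive_tool:
  series:
    - [-0.0025,-0.006,0.02,0,0,1,0.5]
    - [0,0,0.03,0,0,0,0.5]
    - [0,0,0,0,0,0,0.5]

```text
time: 13.2
position: [0.6067, 0.0385, 0.0297]
tool_rot: [0.182, 0.983, 0.001, -0.003]
ft_force: [-0.4, -0.5, -0.4]
grip_width: 0.0433
```

```bash
python3 g.py 610 39.5 -13 159.25
```

```text
t 13.2 pos [606.7  38.5  29.7] w 43.3 F [-0.4 -0.5 -0.4] q [-0.12  0.72  1.59  0.    0.84 -1.33]
turn [ 0.02 -0.34 -0.19] shift now [-3.   2.1 42.7] after turn [-2.7  2.1 42.7]
```

>>> drive_tool:
  series:
    - [-0.002,0.002,0.02,0,-0.3,-0.2,0.5]
    - [0,0,0.015,0,0,0,0.5]
    - [0,0,0.0077,0,0,0,0.5]
    - [0,0,0,0,0,0,0.5]

```text
time: 13.7
position: [0.6119, 0.0391, -0.0118]
tool_rot: [0.181, 0.983, 0.0, 0.002]
ft_force: [-0.2, 0.9, 1.0]
grip_width: 0.0435
```

>>> drive_tool:
  series:
    - [0,0,0,0,0,0,0.05]
    - [0,0,0,0,0,0,0.05]
    - [0,0,0,0,0,0,0.05]
    - [0,0,0,0,0,0,0.05]
  squeeze: 60

```text
time: 14.2
position: [0.6124, 0.0391, -0.0113]
tool_rot: [0.181, 0.983, 0.001, 0.003]
ft_force: [-0.0, 0.8, 1.5]
grip_width: 0.0174
```

```bash
python3 g.py 610 39.5 -13 159.25
```

```text
t 14.2 pos [612.4  39.1 -11.3] w 17.4 F [-0.   0.8  1.5] q [-0.12  0.78  1.6   0.    0.75 -1.33]
turn [ 0.11  0.3  -0.13] shift now [ 2.4 -0.5  1.6] after turn [ 2.4 -0.5  1.7]
```

>>> drive_tool:
  series:
    - [0,0,-0.015,0,0,0,0.05]
    - [0,0,-0.035,0,0,0,0.05]
    - [0,0,-0.04,0,0,0,0.05]
    - [0,0,-0.04,0,0,0,0.05]
    - [0,0,0,0,0,0,0.05]

```text
time: 14.82
position: [0.6141, 0.0388, 0.1221]
tool_rot: [0.181, 0.983, 0.001, 0.006]
ft_force: [0.5, 0.1, -3.2]
grip_width: 0.0176
```

>>> drive_tool:
  series:
    - [0.01,0.02,0,0,0,0,0.05]
    - [0.017,0.034,0,0,0,0,0.05]
    - [0.022,0.044,0,0,0,0,0.05]
    - [0.022,0.044,0,0,0,0,0.05]
    - [0.017,0.034,0,0,0,0,0.05]

```text
time: 15.45
position: [0.5888, 0.2378, 0.1154]
tool_rot: [0.18, 0.984, -0.0, -0.0]
ft_force: [-0.4, -0.5, -3.5]
grip_width: 0.0177
```

>>> drive_tool:
  series:
    - [0.01,0.02,0,0,0,0,0.05]
    - [0.006,0.0095,0,0,0,0,0.05]
    - [0,0,0,0,0,0,0.05]

```text
time: 15.82
position: [0.587, 0.268, 0.1175]
tool_rot: [0.181, 0.984, -0.0, 0.002]
ft_force: [-0.3, -0.6, -3.0]
grip_width: 0.0175
```

```bash
python3 g.py 587.8 268.2 100 159.25
python3 - <<'E'
from fit import *
o=robot.get_obs(); p=o['position']*1000
for n in('side','top'):
    a,d=snap(n,n+'8'); C=cloud(n,d)
    P=C.reshape(-1,3)*1000; c,s=np.cos(np.radians(-20.75)),np.sin(np.radians(-20.75))
    print(n,'mallet',fit(mallet,C,[p[0]+33.2,p[1]-13,-20.75,p[2]+11.3],(-12,30,32),p[2]+12,p[2]+95))
    print(n,'shaft',fit(lambda q:shaft(q,40),C,[521.4,239.4,9.25,-1],(-80,80,20),36,60))
    if n=='side': cv2.imwrite('pics/s8c.png',cv2.resize(a[60:200,180:320],None,fx=4.2,fy=4.2,interpolation=cv2.INTER_CUBIC))
E
```

```text
t 15.82 pos [587.  268.  117.5] w 17.5 F [-0.3 -0.6 -3. ] q [ 0.26  0.63  1.45 -0.    1.06 -0.95]
turn [ 0.02  0.21 -0.08] shift now [-0.6  0.5 17.5] after turn [-0.7  0.5 17.5]
side mallet (array([620.2, 254.5, -42.1, 126.4]), 345, 0.77)
side shaft (array([ 5.207e+02,  2.402e+02,  9.300e+00, -1.000e-01]), 455, 1.62)
top mallet (array([ 620. ,  253.9, 2028.6,  128.3]), 33, 0.65)
top shaft (array([520.8, 239.4,   9.4,  -0.9]), 540, 0.92)
```

View pics/s8c.png

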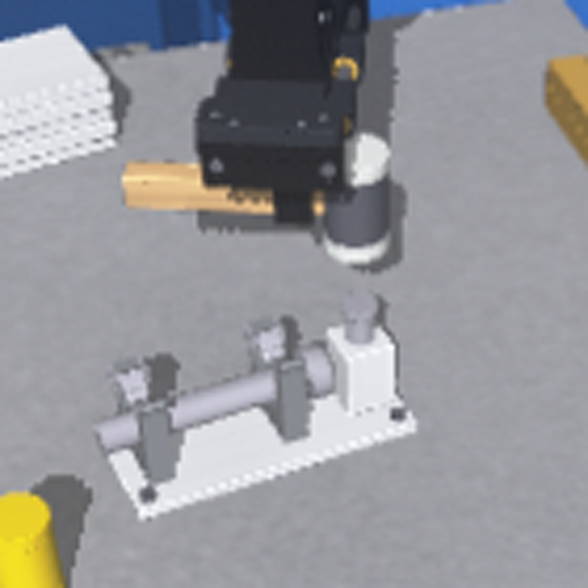

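The shaft lies in both clips, and both jaws are shut over it: near at crop (130,385), far at (268,340). The collar, at crop (320,370), is between the far clip and the pin block. The mallet is level above the pin (360,305). Knocking the pin down.

>>> drive_tool:
  series:
    - [-0.0005,0.0005,0.015,0,0,0,0.05]
    - [0,0,0.014,0,0,0,0.05]
    - [0,0,0.01,0,0,0,0.05]
    - [0,0,0.01,0,0,0,0.05]
    - [0,0,0.008,0,0,0,0.05]

```text
time: 16.55
position: [0.5881, 0.2681, 0.0617]
tool_rot: [0.181, 0.983, -0.0, 0.002]
ft_force: [-4.2, -1.6, 6.3]
grip_width: 0.0178
```

>>> drive_tool:
  series:
    - [0,0,0.005,0,0,0,0.05]
    - [0,0,0.003,0,0,0,0.05]
    - [0,0,0,0,0,0,0.05]

```text
time: 16.92
position: [0.5881, 0.2681, 0.0541]
tool_rot: [0.181, 0.983, -0.0, 0.002]
ft_force: [-4.1, -1.6, 4.7]
grip_width: 0.0173
```

```bash
python3 g.py 587.8 268.2 52.7 159.25
python3 - <<'E'
from fit import *
o=robot.get_obs(); p=o['position']*1000; print(o['moment'])
a,d=snap('side','side9'); C=cloud('side',d)
P=C.reshape(-1,3)*1000-[*(p[:2]+[33.2,-13]),0]
q=P[(np.hypot(P[:,0],P[:,1])<26)&(P[:,2]>58)&(P[:,2]<150)]
for lo in range(58,150,8):
    w=q[(q[:,2]>=lo)&(q[:,2]<lo+8)]
    if len(w): print(lo,len(w),np.round(w.mean(0),1),np.round([w[:,0].min(),w[:,0].max()],1))
E
```

```text
t 16.93 pos [588.1 268.1  54.1] w 17.3 F [-4.1 -1.6  4.7] q [ 0.26  0.72  1.48 -0.    0.94 -0.95]
turn [ 0.04  0.26 -0.1 ] shift now [0.3 0.  1.4] after turn [0.3 0.  1.4]
[-0.41036708  0.54221501 -0.07197875]
58 4 [ -3.9 -15.7  64.9] [-17.4  10.6]
66 39 [ -4.2 -16.   69.7] [-20.   14.8]
74 37 [ -5.7 -15.3  77.9] [-19.8  14.6]
82 38 [ -3.5 -16.6  85.9] [-18.9  14.8]
90 41 [ -7.2 -13.8  94. ] [-24.8  14.5]
98 34 [ -2.6 -17.  101.9] [-18.2  14.8]
106 23 [  0.6 -18.3 109.6] [-11.   14.6]
114 29 [  0.8 -18.5 117.6] [-10.   14.3]
122 87 [  4.5  -6.8 127.5] [-9.8 19.6]
130 6 [  5.6  -7.4 130.2] [-9.2 16.1]
```

>>> drive_tool:
  series:
    - [0,0,0.002,0,0,0,0.05]
    - [0,0,0.002,0,0,0,0.05]
    - [0,0,0,0,0,0,0.05]

```text
time: 17.35
position: [0.588, 0.2682, 0.0523]
tool_rot: [0.181, 0.983, 0.0, 0.002]
ft_force: [-7.5, -3.3, 16.6]
grip_width: 0.017
```

>>> drive_tool:
  series:
    - [0,0,0.001,0,0,0,0.05]
    - [0,0,0.001,0,0,0,0.05]
    - [0,0,0,0,0,0,0.05]

```text
time: 17.73
position: [0.5879, 0.2683, 0.0521]
tool_rot: [0.181, 0.984, 0.0, 0.003]
ft_force: [-10.3, -3.1, 25.7]
grip_width: 0.0175
```

```bash
python3 g.py 587.8 268.2 52.7 159.25
```

```text
t 17.73 pos [587.9 268.3  52.1] w 17.5 F [-10.3  -3.1  25.7] q [ 0.26  0.72  1.49 -0.    0.93 -0.95]
turn [ 0.06  0.3  -0.08] shift now [ 0.1 -0.1 -0.6] after turn [ 0.1 -0.1 -0.6]
```

The pin reached a hard stop at the expected height: force about 29 N and face at about 64 mm. Lifting off, and going back to the mallet's place.

>>> drive_tool:
  series:
    - [0,0,-0.01,0,0,0,0.05]
    - [0,0,-0.03,0,0,0,0.05]
    - [0,0,-0.03,0,0,0,0.05]
    - [0,0,0,0,0,0,0.05]

```text
time: 18.23
position: [0.591, 0.2693, 0.1191]
tool_rot: [0.181, 0.983, 0.002, 0.006]
ft_force: [0.6, 0.5, -3.9]
grip_width: 0.0173
```

Run:
```python
from fit import *
o=robot.get_obs(); p=o['position']*1000; print(p)
for n in('side','top'):
    a,d=snap(n,n+'10'); C=cloud(n,d)
    P=C.reshape(-1,3)*1000-[621.1,255.6,0]; q=P[(np.hypot(P[:,0],P[:,1])<9)&(P[:,2]<95)&(P[:,2]>20)]
    print(n,'pin',len(q),np.round(np.percentile(q[:,2],[5,50,95]),1) if len(q) else '')
    P=C.reshape(-1,3)*1000-[*(p[:2]+[33.2,-13]),p[2]+11.3]; q=P[(np.hypot(P[:,0],P[:,1])<26)&(P[:,2]>-12)&(P[:,2]<80)]
    t=q[(q[:,2]>56)]
    if len(t)>10:
        A=np.c_[t[:,:2],np.ones(len(t))]; t=t[abs(t[:,2]-np.median(t[:,2]))<4]; A=np.c_[t[:,:2],np.ones(len(t))]; k=np.linalg.lstsq(A,t[:,2],rcond=None)[0]; print('top plane slopes deg',np.round(np.degrees(k[:2]),1),k[2])
    print(n,'mallet',fit(mallet,C,[p[0]+33.2,p[1]-13,-20.75,p[2]+11.3],(-12,30,32),p[2]+12,p[2]+95))
    if n=='side': cv2.imwrite('pics/s10c.png',cv2.resize(a[60:200,180:320],None,fx=4.2,fy=4.2,interpolation=cv2.INTER_CUBIC))
```

```text
[590.97365285 269.27132165 119.120229  ]
side pin 25 [61.1 62.1 63.8]
top plane slopes deg [0.3 3.3] 61.60844879837991
side mallet (array([623.8, 255.3, -89.9, 128.1]), 330, 0.81)
top pin 0 
top plane slopes deg [-1.4 -0.1] 61.942849557668914
top mallet (array([   623.2,    256.3, -31303.7,    128.4]), 30, 0.65)
```

View pics/s10c.png

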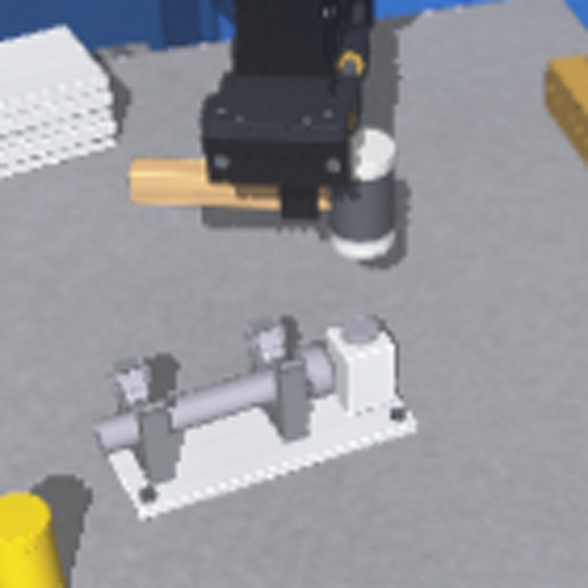

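The pin head is now low on its block at (360,328); it measures 62 mm with the side camera's -1.7 mm bias, so 64 mm. The shaft is unchanged. Returning the mallet.

>>> drive_tool:
  series:
    - [-0.01,-0.02,0,0,0,0,0.05]
    - [-0.017,-0.034,0,0,0,0,0.05]
    - [-0.022,-0.044,0,0,0,0,0.05]
    - [-0.022,-0.044,0,0,0,0,0.05]
    - [-0.017,-0.034,0,0,0,0,0.05]

```text
time: 18.95
position: [0.6068, 0.0692, 0.1156]
tool_rot: [0.182, 0.983, -0.0, 0.001]
ft_force: [0.4, -0.1, -3.8]
grip_width: 0.0175
```

>>> drive_tool:
  series:
    - [-0.01,-0.02,0,0,0,0,0.05]
    - [-0.006,-0.0095,0.02,0,0,0,0.05]
    - [0,0,0.03,0,0,0,0.05]
    - [0,0,0.03,0,0,0,0.05]
    - [0,0,0,0,0,0,0.05]

```text
time: 19.58
position: [0.6094, 0.0396, 0.0343]
tool_rot: [0.181, 0.983, 0.0, -0.001]
ft_force: [0.2, 0.2, -2.8]
grip_width: 0.0178
```

```bash
python3 g.py 612.4 39.1 -11.3 159.25
python3 - <<'E'
from fit import *
p=robot.get_obs()['position']*1000
a,d=snap('side','side11'); C=cloud('side',d)
print('mallet',fit(mallet,C,[p[0]+33.2,p[1]-13,-20.75,p[2]+11.3],(-12,30,32),p[2]+12,p[2]+95))
# tilt of head from its side silhouette: axis fit with free tilt
P=C.reshape(-1,3)*1000-[p[0]+33.2,p[1]-13,p[2]+11.3]; a=np.radians(-20.75); c,s=np.cos(a),np.sin(a)
L=np.c_[c*P[:,0]+s*P[:,1],-s*P[:,0]+c*P[:,1],P[:,2]]; L=L[(L[:,0]>-12)&(L[:,0]<30)&(abs(L[:,1])<30)&(L[:,2]>2)&(L[:,2]<75)]
from scipy.spatial.transform import Rotation as Ro
r=least_squares(lambda v:mallet(Ro.from_rotvec(v[3:5].tolist()+[0],degrees=True).apply(L-v[:3])),[0,0,0,0,0],loss='soft_l1')
print('tilt (mallet x,y axes deg)',np.round(r.x,1),len(L))
E
```

```text
t 19.57 pos [609.4  39.6  34.3] w 17.8 F [ 0.2  0.2 -2.8] q [-0.12  0.71  1.58  0.    0.85 -1.33]
turn [-0.01 -0.17 -0.12] shift now [-3.1  0.6 45.6] after turn [-3.   0.6 45.6]
mallet (array([ 642.3,   25.8, -686.9,   43.5]), 189, 0.56)
tilt (mallet x,y axes deg) [-0.2 -0.6 -2.1 -0.9 -0.1] 183
```

Mallet upright to within 1°. Its lower face is at about 45 mm; lowering with force checks.

>>> drive_tool:
  series:
    - [-0.002,0,0.016,0,0,0,0.05]
    - [0,0,0.016,0,0,0,0.05]
    - [0,0,0.008,0,0,0,0.05]
    - [0,0,0.003,0,0,0,0.05]
    - [0,0,0,0,0,0,0.05]

```text
time: 20.25
position: [0.6147, 0.0386, -0.0057]
tool_rot: [0.181, 0.983, 0.0, 0.002]
ft_force: [-0.0, -0.8, -4.2]
grip_width: 0.0177
```

>>> drive_tool:
  series:
    - [0,0,0.0015,0,0,0,0.05]
    - [0,0,0.001,0,0,0,0.05]
    - [0,0,0,0,0,0,0.05]

```text
time: 20.62
position: [0.6148, 0.0386, -0.008]
tool_rot: [0.181, 0.983, 0.0, 0.003]
ft_force: [-0.1, 0.7, -3.9]
grip_width: 0.0179
```

>>> drive_tool:
  series:
    - [0,0,0.0015,0,0,0,0.05]
    - [0,0,0.001,0,0,0,0.05]
    - [0,0,0,0,0,0,0.05]

```text
time: 21.0
position: [0.6146, 0.0386, -0.0108]
tool_rot: [0.181, 0.983, 0.0, 0.002]
ft_force: [-0.4, -0.4, -4.2]
grip_width: 0.0176
```

>>> drive_tool:
  series:
    - [0,0,0.001,0,0,0,0.05]
    - [0,0,0,0,0,0,0.05]

```text
time: 21.25
position: [0.6148, 0.0386, -0.0113]
tool_rot: [0.181, 0.983, 0.0, 0.003]
ft_force: [-1.2, 0.6, -0.5]
grip_width: 0.0175
```

Contact at the height it was picked up from (-11.3). One more small step, then opening and retreating.

>>> drive_tool:
  series:
    - [0,0,0.0005,0,0,0,0.05]
    - [0,0,0,0,0,0,0.5]
    - [0,0,0,0,0,0,0.5]
    - [0,0,0,0,0,0,0.5]
    - [0,0,0,0,0,0,0.5]

```text
time: 21.88
position: [0.6149, 0.0386, -0.0122]
tool_rot: [0.181, 0.983, 0.0, 0.003]
ft_force: [0.1, 0.8, -0.2]
grip_width: 0.042
```

>>> drive_tool:
  series:
    - [0,0,-0.02,0,0,0,0.5]
    - [0,0,-0.04,0,0,0,0.5]
    - [0,0,-0.05,0,0,0,0.5]
    - [0,0,-0.05,0,0,0,0.5]
    - [0.04,0,-0.03,0,0,0,0.5]

```text
time: 22.5
position: [0.5806, 0.0518, 0.1824]
tool_rot: [0.182, 0.983, 0.001, 0.008]
ft_force: [0.7, 0.5, 1.0]
grip_width: 0.0435
```

>>> drive_tool:
  series:
    - [0.06,0,0,0,0,0,0.5]
    - [0.05,0,0,0,0,0,0.5]
    - [0,0,0,0,0,0,0.5]
    - [0,0,0,0,0,0,0.5]

```text
time: 23.0
position: [0.4753, 0.092, 0.1786]
tool_rot: [0.181, 0.983, 0.001, 0.005]
ft_force: [0.2, -1.1, 0.4]
grip_width: 0.0438
```

```bash
python3 g.py 600 40 100 159.25
python3 - <<'E'
from fit import *
for n in('side','top'):
    a,d=snap(n,n+'12'); C=cloud(n,d)
    print(n,'shaft',fit(lambda q:shaft(q,40),C,[521.4,239.4,9.25,-1],(-80,80,20),36,60))
    print(n,'mallet',fit(mallet,C,[648,25.5,-20.75,0],(-150,35,32),8,80))
    P=C.reshape(-1,3)*1000-[621.1,255.6,0]; q=P[(np.hypot(P[:,0],P[:,1])<9)&(P[:,2]<95)&(P[:,2]>20)]
    print('pin',len(q),np.round(np.median(q[:,2]),1) if len(q) else '')
    if n=='side': cv2.imwrite('pics/s12.png',a)
E
```

```text
t 23.0 pos [475.3  92.  178.6] w 43.8 F [ 0.2 -1.1  0.4] q [-0.04  0.35  1.8  -0.    0.99 -1.25]
turn [ 0.16  0.5  -0.11] shift now [-134.4   -4.4   79.7] after turn [-135.1   -4.4   78.6]
side shaft (array([ 5.204e+02,  2.400e+02,  9.400e+00, -2.000e-01]), 454, 1.67)
side mallet (array([647.9,  24.8, -20.3,  -1.8]), 979, 0.72)
pin 24 62.1
top shaft (array([ 5.211e+02,  2.401e+02,  1.000e+01, -5.000e-01]), 236, 1.07)
top mallet (array([ 6.473e+02,  2.520e+01, -2.040e+01, -4.000e-01]), 573, 0.85)
pin 0
```

View pics/s12.png

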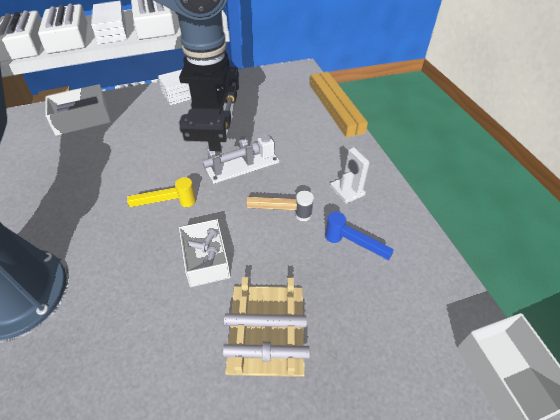

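The final picture shows the mallet standing upright at (304,205) and the shaft in the carrier at (240,155) with the pin down. The other two shafts, the bin and the bracket are where they were, and the gripper is clear of everything. Handing in.

```bash
python3 -c "
from rig import robot; print(robot.hand_in())"
```

```text
the job is handed in; nothing more can be done
None
```

The job is done and handed in at about 23 s of the 54 s allowed. The hand-in gives no verdict, so the results below are my own checks.

**Shaft:** I took the end-collar shaft from the stand and pressed it into both clips until it bottomed, with its axis at 40 mm. The force rose while the height held. After release, the pictures showed both jaws shut over it and the collar between the far clip and the pin's block.

**Lock pin:** I pressed it down with the mallet's face to a hard stop at about 29 N. Its top measured 62 mm in the side camera, which reads about 1.7 mm low, so about 64 mm, fully down.

**Mallet:** It stands upright on its face on the bench, about 2 mm from where it started. The last side picture shows the other two shafts, the bin and the bracket where they were, and the gripper clear of everything.

**Checks that failed or disagreed:**
- **Reported tool position:** The reported TCP lies about 30 mm beyond the real fingertips. Because of this my first grasp closed on air just above the shaft without moving it. I found the offset in the depth images and worked to the cameras from then on.
- **Side camera:** Its fits of the shaft had poor residuals where the gripper hid part of it. For those I relied on the top camera and the forces.
- **Pin height:** Only the side camera gave a reading. The top camera's view of the pin gave no points.

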